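Make up two gas cylinder fitting kits

TASK

Make up the two fitting kits from the stock on the bench. In the three-compartment tray put the pressure gauge in the largest compartment (dial up, set down gently, not dropped), the large union nut flat in the middle one and the hose nipple, standing, in the smallest; in the two-compartment tray stand the valve cap upright in the larger compartment and the blind cap nut, dome up, in the smaller. Leave the small union nut and the wrench where they lie, and let go of everything.

Things in the scene. Friction and masses are not known exactly. Their poses are not given: they have to be found in the camera images.
- tray_three: Shallow grey tray, three compartments in a row, fixed to the bench, left or right. 228 mm (its x) by 102 mm (y); floor 4 mm thick; walls and partitions 4 mm thick, top 15 mm above the bench. Origin: centre of underside. Compartments along x: largest 94 mm long, centre x = -63 mm; middle 64 mm, centre x = +20 mm; smallest 54 mm, centre x = +83 mm; all 94 mm across y, centred at y = 0.
- tray_two: Shallow grey tray, two compartments, fixed to the bench on the other side. 162 mm (its x) by 102 mm (y); floor 4 mm thick; walls and partition 4 mm thick, top 15 mm above the bench. Origin: centre of underside. Larger compartment 90 mm long, centre x = -32 mm; smaller 60 mm, centre x = +47 mm; both 94 mm across y, centred at y = 0.
- valve_cap: Grey steel valve protection cap of a gas cylinder, standing on its wide end: a bell of 60 mm diameter, domed shoulder up to 68 mm, on top a steel hexagon 34 mm across flats from 68 to 90 mm height (grip it here from above). About 0.4 kg. Origin: centre of the underside, z up; flats face its x and every 60 degrees from it.
- gauge: Pressure gauge lying on its back, white dial up: steel case of 50 mm diameter, 30 mm high, with a 12 mm brass stem that sticks out 14 mm from the rim towards its -y, 8 to 20 mm above the underside. About 0.15 kg; delicate, set it down gently. Grip the case along its x, clear of the stem. Origin: centre of the case's underside, z up through the dial.
- union_nut: Large brass union nut lying flat: hexagon 38 mm across flats, 26 mm high, with a 24 mm open hole right through. About 0.12 kg. Origin: centre of its underside, z up; flats face its x and every 60 degrees from it.
- blind_nut: Brass blind cap nut, closed with a dome on top: hexagon 30 mm across flats up to 26 mm, dome up to 36 mm. About 0.13 kg. Origin: centre of its underside, z up; flats face its x and every 60 degrees from it.
- hose_nipple: Brass hose nipple standing on its hexagon: foot 28 mm across flats and 16 mm high, then a round spout of 14 mm diameter up to 62 mm (thin barbs near the top). About 0.08 kg. Grip it by the spout. Origin: centre of its underside, z up.
- small_nut: Small brass union nut among the stock, not needed: hexagon 24 mm across flats, 18 mm high, open hole 14 mm. Leave it where it is. Origin: centre of its underside.
- wrench: Steel wrench lying beyond the stock, 170 mm long, along its x. Leave it where it is. Origin: its underside, at the middle.
There are look-alikes about, which are no part of the job. What is shaped like the hose_nipple but black or red is not meant. Several things have the shape of the valve_cap; the one meant has the colours described above.

How it is judged:
By the outcome, as a careful person would: the job done as asked, in the order asked, and still so for the second after the job is handed in, with the robot touching nothing.
It also fails if it takes over 128 s, if anything falls off the work surface, if the arm or the gripper's body presses on something with over 40 N, if the wrist force passes 120 N, or if a joint passes its speed limit or range.

ROBOT

A 6-joint arm with a two-finger parallel gripper is mounted at the origin on the work surface. World frame = base frame: x ahead of the robot, y to its left, z up, the work surface at z = 0. Lengths are in m, angles in degrees, forces in N, time in s.
With the tool pointing down it reaches from about 0.35 to 0.925 m from the base axis. Payload 6.4 kg.
Tool frame: the origin (TCP) lies at the very end of the fingers, on their centre line; the grasp point (between the pads) lies 19 mm behind it (grip_depth is the distance from the TCP to the grasp point, in m); z points along the fingers, y is the line along which they close (so a half turn about z gives the same grasp; the last joint's range is limited). The gripper opens to 85 mm and grips with 20 to 120 N. Pads are 22 mm wide; open, the fingers measure 114 mm over their backs; the gripper's body (76 mm by 85 mm) begins 54 mm behind the grasp point. The pads swing forward as they close: fully open they stand 13 mm farther back than shut.
Start: joints at [60.613, 14.043, 89.255, -0, 76.702, -9.975], TCP at [0.216, 0.613, 0.231] pointing down, gripper open.
Joint ranges: [-179.41, 179.41], [-58.25, 129.5], [7.25, 145.43], [-54.29, 234.29], [11.92, 165.04], [-157.13, 157.13]. Speed limits (degrees/s): [147.25, 147.25, 180, 180, 180, 180].

INTERFACE

Orientations are given as [roll, pitch, yaw] about the fixed x, y, z axes, in that order (R = Rz(yaw) Ry(pitch) Rx(roll)).
In Python, from plant import get_state, grab_frame, sign_off, grip_depth gives the robot as it stands. The module is installed in compiled form; this text tells all that it offers.
- The arm moves only by the shell command python3 -m jog 'ROWS'. ROWS is JSON, a list of rows, each a list of 7 numbers: the opening, from -1 (shut) to 1 (fully open), then the shift along the tool's x, y, z normalised to -1 to 1, where 1 is 0.25 m, then the turn, a rotation vector about the tool's x, y, z normalised to -1 to 1, where 1 is 360 degrees. A call has 1 to 8 rows; each row is the pose to reach, as a shift and turn from the pose commanded when the call began, along the tool's axes at that moment, turning the shorter way round; what a row does not reach only later rows make up. A row lasts 1/12 s, in which the tool goes at most 41.7 mm and 7.16 degrees, less where a joint would pass 70% of its speed; a pose out of reach is approached as far as the arm can. A call with a number of a shift or a turn outside -1 to 1 is refused whole. A call with a gripper value outside its range is refused whole. The fingers move at their own pace and stop on an object; the grip force is fixed at half the most. Time passes only in rows, so rows that repeat a pose let the fingers close. It gives the time, the measured TCP pose, the force, the opening and the grip force at its end, in the units of the state.
- get_state(): the state, without advancing time (a new reading comes with each control period).
- grab_frame(name): name is "scene" or "top" or "wrist"; returns a dict with "color" (384x512x3 uint8, red, green, blue), "fx", "fy", "cx", "cy" (pixels), "world_from_camera" (4x4, takes a point from camera to world coordinates). Camera axes: x right, y down, z forward; pixel columns grow to the right and rows downward; lengths in m; the calibration is good to about 2 mm. A picture is of the moment at which its call begins. There is no depth.
- sign_off(): hands the job in; it is judged then, once.
The state is a dict: "t": time; "joint_pos": joint angles; "dq": joint speeds; "joint_efforts": joint torques, N m; "eef_pos": TCP position; "ee_rot": TCP orientation; "ft_force": force on the tool from outside, world axes, zero at the start; "ft_torque": the same for the moment, N m; "opening": finger opening in m; "gripper_force": force on a finger pad.
Only numpy, scipy, OpenCV 4.12 (cv2) and the standard library are available. Lean on these libraries where they do the work, as an engineer would, in place of code of your own. Each camera call takes 0.05 s, during which the arm holds its last target. There are 200 camera calls.

## Working session

There is one attempt and no reset: what is moved stays moved. The work goes in short steps, Python scripts to look and compute and a shell command to move; the robot and the scene stay as the last step left them, time stands still between calls to the robot, and variables do not carry over. Pictures are saved under pics/ and viewed, at most 17 in all, crops included, and the job is handed in when it is done.

```bash
mkdir -p pics; cat > h.py <<'E'
import numpy as np,cv2
from plant import get_state,grab_frame,sign_off,grip_depth
from scipy.spatial.transform import Rotation as R
def snap(n,f):
    d=grab_frame(n);cv2.imwrite(f'pics/{f}.png',d['color'][:,:,::-1]);np.save(f'pics/{f}.npy',d,allow_pickle=True);return d
def ray(d,u,v,z):
    T=np.array(d['world_from_camera']);r=T[:3,:3]@np.array([(u-d['cx'])/d['fx'],(v-d['cy'])/d['fy'],1]);o=T[:3,3]
    return (o+r*(z-o[2])/r[2])
def load(f): return np.load(f'pics/{f}.npy',allow_pickle=True).item()
E
python3 - <<'E'
from h import *
for n in ['top','scene']:
    d=snap(n,n+'0');print(n,d['fx'],d['cx'],d['cy'],np.round(d['world_from_camera'],3).tolist())
    cv2.imwrite(f'pics/{n}0b.png',cv2.resize(d['color'][:,:,::-1],(800,600),interpolation=cv2.INTER_CUBIC))
print(get_state(),grip_depth)
E
```

```text
top 348.1165228341284 258.2000970699318 193.43113446055503 [[0.021, -0.979, 0.201, 0.363], [-1.0, -0.021, 0.005, 0.005], [-0.001, -0.201, -0.98, 0.915], [0.0, 0.0, 0.0, 1.0]]
scene 488.9262649213853 257.18892239856615 198.82486460305316 [[-0.834, 0.389, -0.391, 0.985], [0.552, 0.598, -0.581, 0.656], [0.008, -0.7, -0.714, 0.867], [0.0, 0.0, 0.0, 1.0]]
{'t': 0.1, 'joint_pos': array([ 6.06126641e+01,  1.40810238e+01,  8.93188332e+01,  1.67866868e-03,
        7.67025579e+01, -9.97387238e+00]), 'dq': array([-0.05008343, -0.00868204, -0.2670179 , -0.00917999, -0.08219585,
       -0.02897566]), 'joint_efforts': array([-9.67770256e-05, -4.30671000e+01, -3.27130079e+01, -9.18852834e-05,
        2.84399393e-03,  1.20866858e-05]), 'eef_pos': array([0.21576819, 0.61260247, 0.2302719 ]), 'ee_rot': array([-1.79899416e+02, -1.93464539e-02,  1.60586132e+02]), 'ft_force': array([ 0.00778751, -0.04112811, -0.13206375]), 'ft_torque': array([ 0.02186384, -0.03768159, -0.00945999]), 'gripper_force': 0.0, 'opening': 0.08526659433612367} 0.0187
```

View pics/top0b.png

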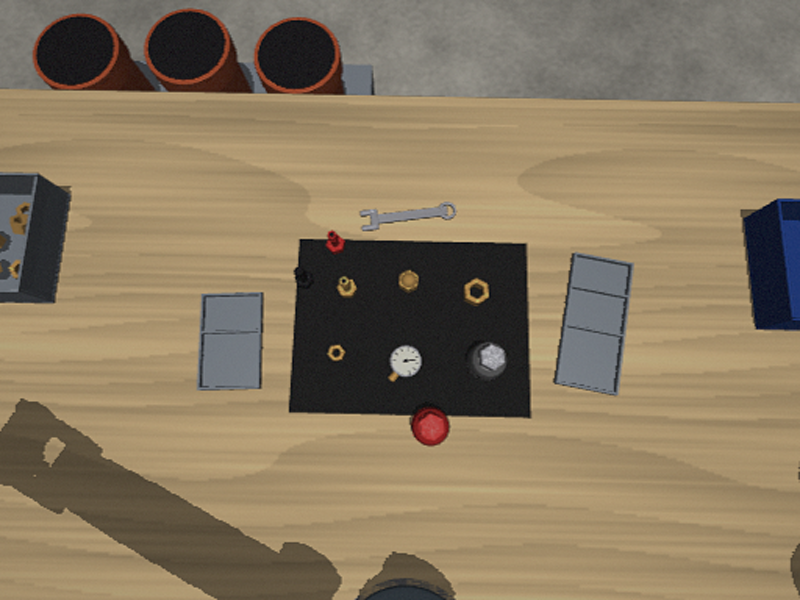

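View pics/scene0b.png

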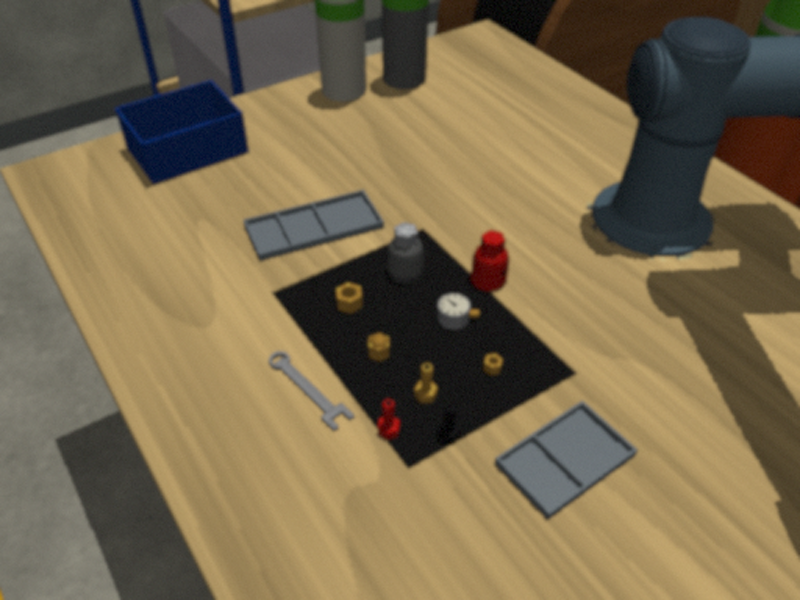

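The top view shows the gauge at (405,361) with its stem toward (393,377). The union nut is at (476,291), the blind nut at (409,280), the brass nipple at (346,287), the grey cap at (488,358) and the small nut at (336,353). The three-compartment tray is on the right with its smallest compartment at the top, and the two-compartment tray is on the left with its smaller one at the top. The scene view agrees, and the look-alikes are red and black.

```bash
cat >> h.py <<'E'
def delta(p,yaw=None,s=None):
    "normalised shift and turn (tool axes) from present pose to TCP p, tool down, yaw"
    s=s or get_state();R0=R.from_euler('xyz',s['ee_rot'],degrees=True)
    sh=R0.inv().apply(np.array(p)-s['eef_pos'])/0.25
    y=s['ee_rot'][2] if yaw is None else yaw
    rv=np.degrees((R0.inv()*R.from_euler('xyz',[180,0,y],degrees=True)).as_rotvec())/360
    return np.round(sh,3).tolist(),np.round(rv,4).tolist()
E
python3 - <<'E'
from h import *
d=load('top0');im=d['color'];hsv=cv2.cvtColor(im,cv2.COLOR_RGB2HSV)
H,S,V=[hsv[...,i].astype(int) for i in range(3)]
roi=np.zeros(H.shape,bool);roi[160:262,190:337]=1
def blobs(m,mn,z):
    n,l,st,c=cv2.connectedComponentsWithStats(m.astype(np.uint8))
    for i in range(1,n):
        if st[i,4]>mn: print(st[i].tolist(),np.round(c[i],1),np.round(ray(d,*c[i],z),4))
print('brass');blobs(roi&(S>110)&(V>70)&(H>10)&(H<30),12,.02)
print('white');blobs(roi&(S<60)&(V>110),40,.03)
# trays: grey-blue
m=((S>15)&(S<90)&(H>95)&(H<125)&(V>70)).astype(np.uint8)
m[:150]=0;m[262:]=0;m[:,:110]=0;m[:,430:]=0;m[:,185:345]=0
m=cv2.morphologyEx(m,cv2.MORPH_CLOSE,np.ones((5,5)))
for c in cv2.findContours(m,0,2)[0]:
    if cv2.contourArea(c)>1000:
        b=cv2.boxPoints(cv2.minAreaRect(c));P=np.array([ray(d,*p,.013)[:2] for p in b])
        print('tray',np.round(P,4).tolist(),P.mean(0),[float(np.linalg.norm(P[i]-P[i-1])) for i in range(4)],np.degrees(np.arctan2(*(P[1]-P[0])[::-1])),np.degrees(np.arctan2(*(P[2]-P[1])[::-1])))
w=grab_frame('wrist');s=get_state();T=np.array(w['world_from_camera'])
R0=R.from_euler('xyz',s['ee_rot'],degrees=True)
print('cam in tool',R0.inv().apply(T[:3,3]-s['eef_pos']),R0.inv().apply(T[:3,:3].T).T.round(2).tolist(),w['fx'])
print(delta([.5,0,.3],180))
E
```

```text
brass
[255, 173, 13, 14, 134] [261.1 179.2] [0.5858 0.0031 0.02  ]
[216, 177, 12, 13, 112] [221.4 183.6] [0.5717 0.1077 0.02  ]
[297, 178, 16, 16, 151] [304.5 185.9] [ 0.57   -0.1115  0.02  ]
[210, 221, 11, 10, 72] [214.8 225.3] [0.461  0.1201 0.02  ]
[248, 238, 7, 6, 27] [251.2 240.7] [0.4236 0.0253 0.02  ]
white
[250, 221, 20, 20, 289] [259.2 230.7] [0.4485 0.0053 0.03  ]
[308, 220, 15, 17, 178] [315. 228.] [ 0.4583 -0.1364  0.03  ]
tray [[0.3962, 0.3446], [0.5616, 0.3562], [0.5609, 0.2522], [0.3957, 0.2443]] [0.47860727 0.29931262] [0.10022324484152415, 0.16578470237020737, 0.10397539957391036, 0.16542036146926925] 4.018025927903498 -90.37669647989381
tray [[0.413, -0.2409], [0.643, -0.2778], [0.6314, -0.383], [0.4027, -0.3411]] [ 0.52254084 -0.31071147] [0.10071627631714135, 0.23293458857228394, 0.10586361064857007, 0.2325667814495673] -9.107235696603995 -96.27097772388177
cam in tool [ 0.0803889   0.00079298 -0.14386546] [[-0.0, -0.95, -0.31], [1.0, -0.0, 0.0], [-0.0, -0.31, 0.95]] 335.75304492917115
([-1.887, -1.934, -0.276], [-0.0002, -0.0001, -0.0539])
```

```bash
A='[1,-0.94,-0.97,-0.05,0,0,0]'; python3 -m jog '[[1,-0.94,-0.97,0,0,0,0],[1,-0.94,-0.97,0,0,0,0],[1,-0.94,-0.97,0,0,0,0],[1,-0.94,-0.97,0,0,0,0],[1,-0.94,-0.97,0,0,0,0],[1,-0.94,-0.97,0,0,0,0],[1,-0.94,-0.97,0,0,0,0],[1,-0.94,-0.97,0,0,0,0]]' && python3 -m jog '[[1,-0.94,-0.97,0,0,0,-0.054],[1,-0.94,-0.97,0,0,0,-0.054],[1,-0.94,-0.97,0,0,0,-0.054],[1,-0.94,-0.97,0,0,0,-0.054],[1,-0.94,-0.97,0,0,0,-0.054],[1,-0.94,-0.97,0,0,0,-0.054],[1,-0.94,-0.97,0,0,0,-0.054],[1,-0.94,-0.97,0,0,0,-0.054]]'
python3 - <<'E'
from h import *
d=snap('wrist','w1');cv2.imwrite('pics/w1b.png',cv2.resize(d['color'][:,:,::-1],(800,600),interpolation=cv2.INTER_CUBIC))
E
```

```text
t: 0.82
eef_pos: [0.3554, 0.3083, 0.2311]
ee_rot: [-180.0, 0.0, 160.6]
ft_force: [1.6, 1.1, 1.0]
opening: 0.0857
gripper_force: 0.0
t: 1.48
eef_pos: [0.4866, 0.0233, 0.2313]
ee_rot: [180.0, 0.0, -180.0]
ft_force: [0.7, 0.9, -0.7]
opening: 0.0855
gripper_force: 0.0
```

View pics/w1b.png

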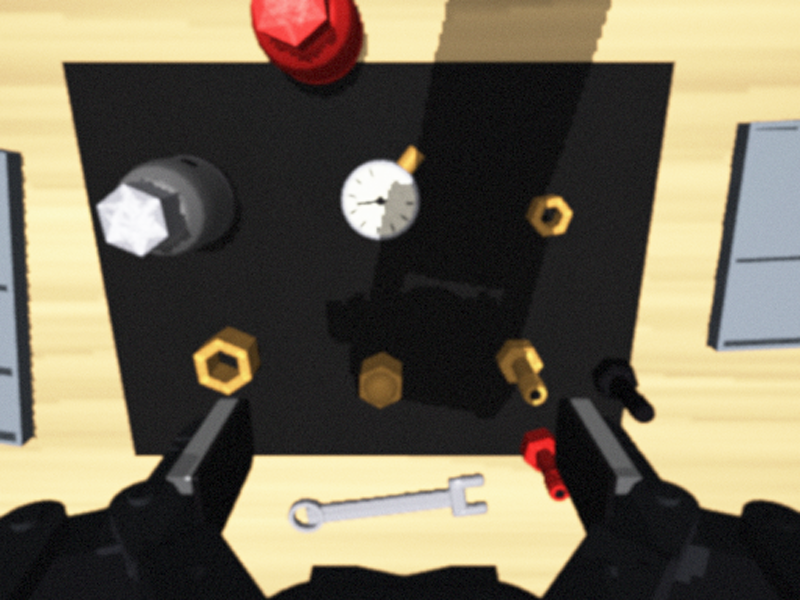

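The wrist view shows the gauge dial at (380,200) with its stem tip at (412,156). The cap's hexagon is at (139,219), the union nut's top at (223,363), the blind nut at (380,382), and the nipple's spout top at (537,395) with its foot at (517,357). I'll enlarge the parts to read the hexagon corners.

```bash
python3 - <<'E'
from h import *
d=load('w1');im=d['color'][:,:,::-1]
t=[]
for (u,v) in [(95,140),(143,232),(243,242),(333,240)]:
    c=im[v-30:v+30,u-40:u+40];t.append(cv2.resize(c,(400,300),interpolation=cv2.INTER_CUBIC))
cv2.imwrite('pics/z1.png',np.vstack([np.hstack(t[:2]),np.hstack(t[2:])]))
hsv=cv2.cvtColor(d['color'],cv2.COLOR_RGB2HSV);V=hsv[...,2].astype(int);S=hsv[...,1].astype(int);H=hsv[...,0]
m=((V>140)&(S<50)).astype(np.uint8);k=m.copy()*0;k[90:175,215:275]=1;
ga=m*k;ga=((V>85)&(S<60)).astype(np.uint8)*k
for c in cv2.findContours(ga,0,2)[0]:
    if cv2.contourArea(c)>300:
        (x,y),ax,a=cv2.fitEllipse(cv2.convexHull(c));print('gauge',x,y,ax,ray(d,x,y,.03))
b=((S>100)&(V>60)&(H>8)&(H<30)).astype(np.uint8);b[:, :240]=0;b[:85]=0;b[115:]=0;b[:,275:]=0
n,l,st,c=cv2.connectedComponentsWithStats(b);print(st[1:],c[1:],[ray(d,*q,.018) for q in c[1:]])
E
```

```text
gauge 242.45338439941406 127.16720581054688 (49.81227111816406, 51.37789535522461) [0.4501655  0.00874209 0.03      ]
[[254  93  17  18 189]] [[262.32275132 101.25925926]] [array([0.42530919, 0.02902885, 0.018     ])]
```

View pics/z1.png

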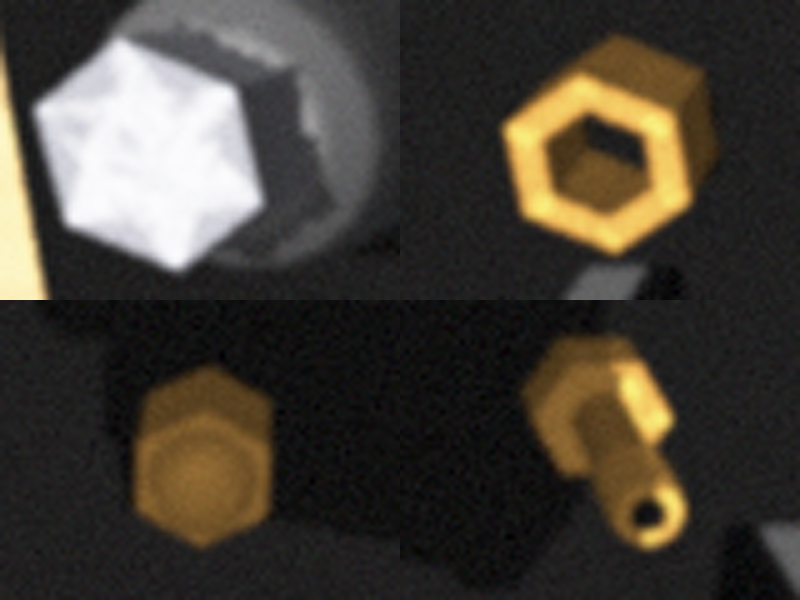

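The enlarged crops show clear hexagon corners on the cap, union nut and blind nut, and the nipple's spout top at crop position (652,513).

```bash
python3 - <<'E'
from h import *
d=load('w1')
def hexa(n,V,off,o,z):
    P=np.array([ray(d,(x-off[0])/5+o[0]-.4,(y-off[1])/5+o[1]-.4,z)[:2] for x,y in V]);c=P.mean(0)
    a=np.degrees(np.arctan2(*(P-c).T[::-1]));r=np.linalg.norm(P-c,axis=1)
    # vertices at yaw+30 mod 60
    y=np.degrees(np.angle(np.exp(1j*np.radians((a-30)*6)).mean()))/6
    print(n,c.round(4),'r',r.round(4),'yaw mod60',round(y,1),'AF',round(r.mean()*1.732,4))
hexa('cap',[(122,38),(238,90),(263,205),(180,270),(68,225),(35,108)],(0,0),(55,110),.09)
hexa('union',[(585,72),(674,110),(692,200),(615,252),(524,215),(503,128)],(400,0),(103,202),.026)
hexa('blind',[(208,412),(270,442),(270,515),(203,548),(137,515),(137,442)],(0,300),(203,212),.026)
print('nip top',ray(d,252/5+293-.4,213/5+210-.4,.062),'foot',ray(d,517*.64,360*.64,.016))
g=np.array([.4502,.0087]);s=np.array([.4253,.0290])-g;print('stem ang',np.degrees(np.arctan2(s[1],s[0])))
for n in ['scene0']:
    e=load(n);print()
    for nm,p,z in [('gauge',(453,303),.03),('cap',(405,231),.09),('union',(348,291),.026),('nip',(427,367),.062),('blind',(379,341),.036)]: print(nm,ray(e,p[0]*.64,p[1]*.64,z).round(4))
print(delta([.450,.0087,.15],139))
E
```

```text
cap [ 0.4542 -0.1229] r [0.02   0.0199 0.0197 0.0197 0.02   0.0201] yaw mod60 -24.8 AF 0.0345
union [ 0.5717 -0.1074] r [0.0225 0.0227 0.0224 0.0226 0.0227 0.0226] yaw mod60 -25.3 AF 0.0391
blind [0.5885 0.0077] r [0.0172 0.018  0.0178 0.0179 0.0183 0.018 ] yaw mod60 28.9 AF 0.0309
nip top [0.57526031 0.11317332 0.062     ] foot [0.57152108 0.10981041 0.016     ]
stem ang 140.81097985827859

gauge [0.4508 0.0047 0.03  ]
cap [ 0.4575 -0.1209  0.09  ]
union [ 0.5717 -0.1107  0.026 ]
nip [0.575  0.1109 0.062 ]
blind [0.5923 0.0139 0.036 ]
([0.157, -0.034, 0.326], [-0.0005, 0.0006, 0.113])
```

```bash
python3 - <<'E'
from h import *
d=load('top0');print('red',ray(d,431*.64,422*.64,.09),ray(load('scene0'),492*.64,240*.64,.09))
print(delta([.450,.0065,.12],141))
E
```

```text
red [ 0.35251807 -0.03501166  0.09      ] [ 0.35504596 -0.02827722  0.09      ]
([0.158, -0.042, 0.446], [-0.0005, 0.0006, 0.1075])
```

```bash
python3 -m jog '[[1,0.158,-0.042,0.4,0,0,0.1075],[1,0.158,-0.042,0.4,0,0,0.1075],[1,0.158,-0.042,0.4,0,0,0.1075],[1,0.158,-0.042,0.4,0,0,0.1075],[1,0.158,-0.042,0.446,0,0,0.1075],[1,0.158,-0.042,0.446,0,0,0.1075],[1,0.158,-0.042,0.446,0,0,0.1075],[1,0.158,-0.042,0.446,0,0,0.1075]]'
python3 - <<'E'
from h import *
d=snap('wrist','w2')
print(delta([.450,.0065,.006],141))
cv2.imwrite('pics/w2b.png',d['color'][:,:,::-1])
E
```

```text
t: 2.2
eef_pos: [0.4468, 0.0148, 0.1198]
ee_rot: [-180.0, -0.0, 141.4]
ft_force: [0.9, -0.0, 0.3]
opening: 0.0855
gripper_force: 0.0
([-0.03, -0.018, 0.456], [0.0, 0.0001, 0.0011])
```

View pics/w2b.png

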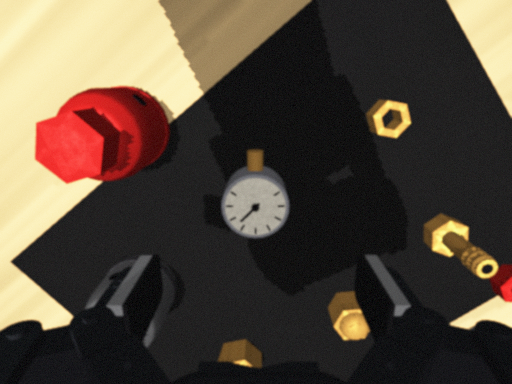

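The gauge dial is at (255,207) with the stem straight up at column 255, so the yaw is right. The fingers are clear of everything.

```bash
python3 - <<'E'
from h import *
d=load('w2');p=ray(d,255,207-.5,.03);print(p,get_state()['eef_pos'],get_state()['t']);print(delta([p[0],p[1],.006],141))
E
```

```text
[0.45128752 0.00919703 0.03      ] [0.44698528 0.01478425 0.12002114] 2.25
([-0.027, -0.007, 0.456], [0.0, 0.0001, 0.0011])
```

```bash
python3 -m jog '[[1,-0.028,-0.011,0.1,0,0,0],[1,-0.028,-0.011,0.22,0,0,0],[1,-0.028,-0.011,0.32,0,0,0],[1,-0.028,-0.011,0.4,0,0,0],[1,-0.028,-0.011,0.43,0,0,0],[1,-0.028,-0.011,0.455,0,0,0],[1,-0.028,-0.011,0.455,0,0,0],[1,-0.028,-0.011,0.455,0,0,0]]' && python3 -m jog '[[-1,0,0,0,0,0,0],[-1,0,0,0,0,0,0],[-1,0,0,0,0,0,0],[-1,0,0,0,0,0,0],[-1,0,0,0,0,0,0],[-1,0,0,0,0,0,0],[-1,0,0,0,0,0,0],[-1,0,0,0,0,0,0]]' && python3 -m jog '[[-1,0,0,0,0,0,0],[-1,0,0,0,0,0,0],[-1,0,0,0,0,0,0],[-1,0,0,0,0,0,0]]'
```

```text
t: 2.92
eef_pos: [0.4515, 0.0081, 0.007]
ee_rot: [180.0, 0.1, 141.4]
ft_force: [0.8, -0.9, 0.7]
opening: 0.0856
gripper_force: 0.0
t: 3.58
eef_pos: [0.4515, 0.0081, 0.0074]
ee_rot: [180.0, 0.1, 141.3]
ft_force: [-2.0, 0.6, 7.1]
opening: 0.048
gripper_force: 61.3
t: 3.92
eef_pos: [0.4516, 0.0081, 0.0074]
ee_rot: [180.0, 0.1, 141.3]
ft_force: [-2.5, 0.6, 7.8]
opening: 0.0483
gripper_force: 61.3
```

```bash
python3 -m jog '[[-1,0,0,-0.05,0,0,0],[-1,0,0,-0.2,0,0,0],[-1,0,0,-0.36,0,0,0],[-1,0,0,-0.52,0,0,0],[-1,0,0,-0.68,0,0,0],[-1,0,0,-0.78,0,0,0],[-1,0,0,-0.78,0,0,0],[-1,0,0,-0.78,0,0,-0.014]]'
python3 - <<'E'
from h import *
print(get_state()['opening'],delta([.46,-.302,.2],172))
E
```

```text
t: 4.58
eef_pos: [0.4515, 0.0081, 0.203]
ee_rot: [179.9, 0.2, 146.5]
ft_force: [-0.3, 1.1, -1.9]
opening: 0.0483
gripper_force: 62.6
0.048253399117860904 ([-0.714, -1.015, 0.014], [0.0001, 0.0007, -0.071])
```

```bash
python3 -m jog '[[-1,-0.714,-1,0,0,0,-0.071],[-1,-0.714,-1,0,0,0,-0.071],[-1,-0.714,-1,0,0,0,-0.071],[-1,-0.714,-1,0,0,0,-0.071],[-1,-0.714,-1,0,0,0,-0.071],[-1,-0.714,-1,0,0,0,-0.071],[-1,-0.714,-1,0,0,0,-0.071],[-1,-0.714,-1,0,0,0,-0.071]]' && python3 -m jog '[[-1,0,0,0,0,0,0],[-1,0,0,0,0,0,0],[-1,0,0,0,0,0,0]]'
python3 - <<'E'
from h import *
d=snap('wrist','w3');cv2.imwrite('pics/w3b.png',cv2.resize(d['color'][:,:,::-1],(800,600)))
E
```

```text
t: 5.25
eef_pos: [0.4597, -0.3009, 0.1997]
ee_rot: [180.0, -0.1, 171.9]
ft_force: [-0.1, -1.0, -1.5]
opening: 0.0479
gripper_force: 62.7
t: 5.5
eef_pos: [0.4601, -0.298, 0.1997]
ee_rot: [179.9, -0.1, 171.9]
ft_force: [0.1, 0.0, -1.9]
opening: 0.0478
gripper_force: 62.8
```

View pics/w3b.png

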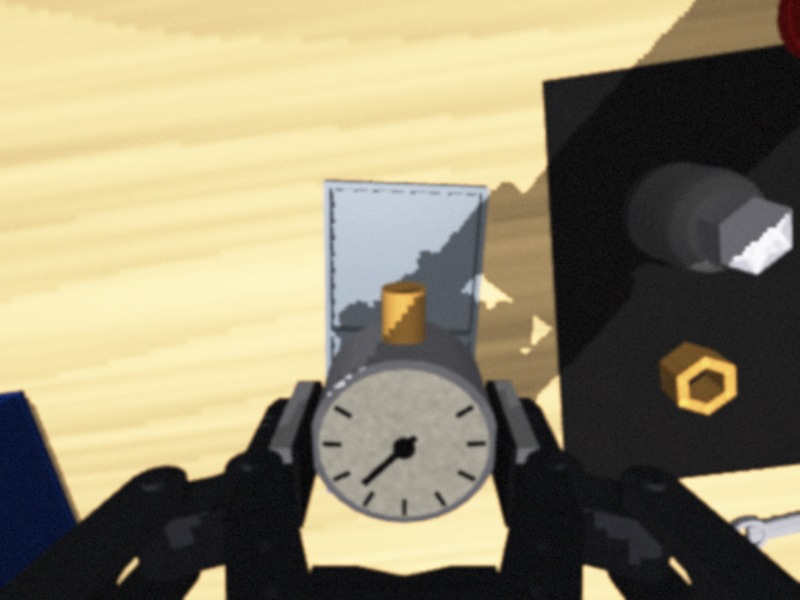

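The gauge is held squarely. Below it, the tray's near corners are at (324,181) and (488,187), and the partition is at row 330.

```bash
cat > tray.py <<'E'
from h import *
d=load('w3')
P=[ray(d,u*.64,v*.64,.015)[:2] for u,v in [(324,181),(488,187),(327,330),(476,330)]];print(np.round(P,4).tolist())
a=P[1]-P[0];print('near edge len',np.linalg.norm(a),'tray yaw',np.degrees(np.arctan2(a[1],a[0]))-90)
m=(P[0]+P[1])/2
t=load('top0')
Q=np.array([ray(t,u*.64,v*.64,.015)[:2] for u,v in [(574,253),(633,264),(617,394),(554,383)]]);print('top',Q.round(4).tolist(),Q.mean(0))
f=(Q[0]+Q[1]-Q[2]-Q[3]);print(np.degrees(np.arctan2(f[1],f[0])))
s=load('scene0')
S=np.array([ray(s,u*.64,v*.64,.015)[:2] for u,v in [(262,257),(246,225),(363,193),(383,220)]]);print('scene',S.round(4).tolist(),S.mean(0))
f=(S[0]+S[1]-S[2]-S[3]);print(np.degrees(np.arctan2(f[1],f[0])))
E
python3 tray.py
```

```text
[[0.4041, -0.3375], [0.4219, -0.2381], [0.5007, -0.3538], [0.5149, -0.2548]]
near edge len 0.10093626660874976 tray yaw -10.17841538908128
top [[0.6409, -0.2815], [0.6233, -0.3818], [0.4027, -0.3417], [0.4183, -0.2395]] [ 0.52128281 -0.31112433]
-10.49285016438804
scene [[0.6452, -0.2696], [0.6312, -0.361], [0.4109, -0.3287], [0.4224, -0.2423]] [ 0.52742302 -0.30041595]
-7.662666501442731
```

```bash
python3 - <<'E'
from h import *
print(get_state()['eef_pos'],delta([.4635,-.2983,.014],170))
E
```

```text
[ 0.46029329 -0.29749998  0.19996992] ([-0.014, -0.002, 0.744], [0.0002, -0.0003, 0.0055])
```

```bash
python3 -m jog '[[-1,-0.014,-0.002,0.1,0,0,0.0055],[-1,-0.014,-0.002,0.25,0,0,0.0055],[-1,-0.014,-0.002,0.4,0,0,0.0055],[-1,-0.014,-0.002,0.52,0,0,0.0055],[-1,-0.014,-0.002,0.62,0,0,0.0055],[-1,-0.014,-0.002,0.69,0,0,0.0055],[-1,-0.014,-0.002,0.73,0,0,0.0055],[-1,-0.014,-0.002,0.738,0,0,0.0055]]' && python3 -m jog '[[-1,0,0,0.002,0,0,0],[-1,0,0,0.004,0,0,0],[-1,0,0,0.006,0,0,0],[-1,0,0,0.008,0,0,0],[-1,0,0,0.008,0,0,0]]'
```

```text
t: 6.22
eef_pos: [0.4631, -0.2974, 0.0145]
ee_rot: [179.9, -0.2, 170.0]
ft_force: [-0.3, 0.3, -1.4]
opening: 0.0482
gripper_force: 62.9
t: 6.63
eef_pos: [0.4646, -0.3002, 0.0154]
ee_rot: [-179.9, 0.1, 169.9]
ft_force: [-0.1, 0.7, -0.9]
opening: 0.0483
gripper_force: 62.9
```

```bash
python3 -m jog '[[-1,0,0,0.003,0,0,0],[-1,0,0,0.006,0,0,0],[-1,0,0,0.009,0,0,0],[-1,0,0,0.012,0,0,0],[-1,0,0,0.012,0,0,0]]' && python3 -m jog '[[-1,0,0,0.002,0,0,0],[-1,0,0,0.004,0,0,0],[-1,0,0,0.004,0,0,0],[-1,0,0,0.004,0,0,0]]'
```

```text
t: 7.05
eef_pos: [0.4641, -0.2998, 0.0115]
ee_rot: [180.0, -0.0, 169.9]
ft_force: [-1.0, 1.0, -1.5]
opening: 0.048
gripper_force: 63.2
t: 7.38
eef_pos: [0.4641, -0.2998, 0.0114]
ee_rot: [180.0, -0.0, 170.0]
ft_force: [-3.2, 2.2, 7.7]
opening: 0.0483
gripper_force: 63.9
```

```bash
python3 -m jog '[[0.33,0,0,0,0,0,0],[0.33,0,0,0,0,0,0],[0.33,0,0,0,0,0,0],[0.33,0,0,-0.02,0,0,0],[0.33,0,0,-0.06,0,0,0],[0.33,0,0,-0.14,0,0,0],[1,0,0,-0.3,0,0,0],[1,0,0,-0.45,0,0,0]]' && python3 -m jog '[[1,0,0,-0.17,0,0,0],[1,0,0,-0.34,0,0,0],[1,0,0,-0.34,0,0,0]]'
python3 - <<'E'
from h import *
print(delta([.5717,-.109,.2],185-60-360),delta([.5717,-.109,.2],185))
d=snap('wrist','w4');cv2.imwrite('pics/w4b.png',d['color'][:,:,::-1])
E
```

```text
t: 8.05
eef_pos: [0.4635, -0.2991, 0.1242]
ee_rot: [179.9, -0.1, 169.9]
ft_force: [0.6, -0.5, 0.3]
opening: 0.0786
gripper_force: 0.0
t: 8.3
eef_pos: [0.4678, -0.3032, 0.2191]
ee_rot: [-179.4, 0.8, 170.0]
ft_force: [-0.5, -0.5, 0.6]
opening: 0.0855
gripper_force: 0.0
([-0.273, 0.838, 0.072], [-0.0006, 0.0029, 0.1249]) ([-0.273, 0.838, 0.072], [-0.0019, 0.0021, -0.0418])
```

View pics/w4b.png

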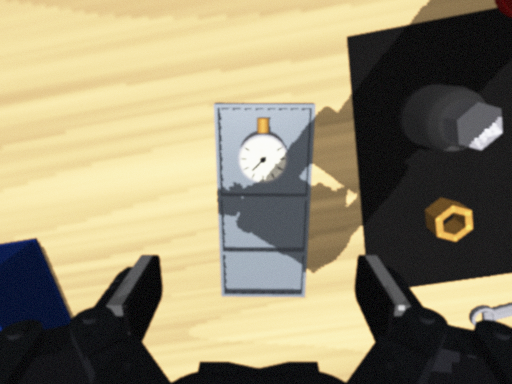

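The gauge stands dial up in the large compartment at (263,158). The tray corners are at (216,104), (313,104), (303,296) and (223,296).

```bash
python3 -m jog '[[1,-0.273,0.838,0.1,0,0,-0.0418],[1,-0.273,0.838,0.1,0,0,-0.0418],[1,-0.273,0.838,0.15,0,0,-0.0418],[1,-0.273,0.838,0.2,0,0,-0.0418],[1,-0.273,0.838,0.3,0,0,-0.0418],[1,-0.273,0.838,0.36,0,0,-0.0418],[1,-0.273,0.838,0.36,0,0,-0.0418],[1,-0.273,0.838,0.36,0,0,-0.0418]]' && python3 -m jog '[[1,0,0,0,0,0,0],[1,0,0,0,0,0,0],[1,0,0,0,0,0,0]]'
python3 - <<'E'
from h import *
d=load('w4')
P=np.array([ray(d,u,v,.015)[:2] for u,v in [(216,104),(313,104),(303,296),(223,296)]]);print(P.round(4).tolist(),P.mean(0))
f=P[2]+P[3]-P[0]-P[1];print(np.degrees(np.arctan2(f[1],f[0])),np.linalg.norm(f)/2)
d=snap('wrist','w5');hsv=cv2.cvtColor(d['color'],cv2.COLOR_RGB2HSV)
b=cv2.inRange(hsv,(10,110,120),(30,255,255));n,l,st,c=cv2.connectedComponentsWithStats(b)
for i in range(1,n):
    if st[i,4]>150 and st[i,4]<20000: print(st[i],c[i],ray(d,*c[i],.026))
print(get_state()['eef_pos'],delta([.5712,-.109,.004],185))
E
```

```text
t: 9.02
eef_pos: [0.566, -0.1036, 0.1151]
ee_rot: [179.9, -0.3, -174.9]
ft_force: [-0.1, -0.6, 0.4]
opening: 0.0853
gripper_force: 0.0
t: 9.27
eef_pos: [0.5687, -0.1069, 0.12]
ee_rot: [-179.9, 0.2, -175.1]
ft_force: [0.4, 1.1, -0.3]
opening: 0.0854
gripper_force: 0.0
[[0.4048, -0.3357], [0.4217, -0.2399], [0.6456, -0.2798], [0.6291, -0.3762]] [ 0.5253153 -0.3078902]
-10.16621074295472 0.2276868515093519
[ 230  171   51   53 1143] [254.97900262 196.20822397] [ 0.57037846 -0.10797254  0.026     ]
[ 382  209   43   42 1023] [405.30205279 230.63538612] [0.58857544 0.01044861 0.026     ]
[ 0.56857723 -0.10681923  0.11982884] ([-0.008, -0.009, 0.463], [-0.0002, 0.0004, -0.0003])
```

```bash
python3 -m jog '[[1,-0.008,-0.007,0.1,0,0,0],[1,-0.008,-0.007,0.22,0,0,0],[1,-0.008,-0.007,0.32,0,0,0],[1,-0.008,-0.007,0.4,0,0,0],[1,-0.008,-0.007,0.44,0,0,0],[1,-0.008,-0.007,0.463,0,0,0],[1,-0.008,-0.007,0.463,0,0,0],[1,-0.008,-0.007,0.463,0,0,0]]' && python3 -m jog '[[-1,0,0,0,0,0,0],[-1,0,0,0,0,0,0],[-1,0,0,0,0,0,0],[-1,0,0,0,0,0,0],[-1,0,0,0,0,0,0],[-1,0,0,0,0,0,0],[-1,0,0,0,0,0,0],[-1,0,0,0,0,0,0]]' && python3 -m jog '[[-1,0,0,0,0,0,0],[-1,0,0,0,0,0,0],[-1,0,0,0,0,0,0],[-1,0,0,0,0,0,0]]' && python3 -m jog '[[-1,0,0,-0.05,0,0,0],[-1,0,0,-0.2,0,0,0],[-1,0,0,-0.36,0,0,0],[-1,0,0,-0.52,0,0,0],[-1,0,0,-0.52,0,0,0],[-1,0,0,-0.52,0,0,0],[-1,0,0,-0.52,0,0,0]]'
python3 - <<'E'
from h import *
u=np.array([np.cos(np.radians(-10.2)),np.sin(np.radians(-10.2))]);c=np.array([.5245,-.3085])
print(c+.02*u,c+.083*u);print(delta([*(c+.02*u),.06],170))
E
```

```text
t: 9.98
eef_pos: [0.571, -0.1076, 0.0036]
ee_rot: [-179.9, 0.1, -175.0]
ft_force: [0.7, 0.6, -0.1]
opening: 0.0856
gripper_force: 0.0
t: 10.65
eef_pos: [0.5709, -0.1073, 0.0033]
ee_rot: [-180.0, 0.1, -175.0]
ft_force: [-0.2, -0.1, 5.9]
opening: 0.0371
gripper_force: 61.8
t: 10.98
eef_pos: [0.5709, -0.1073, 0.0033]
ee_rot: [-180.0, 0.1, -175.0]
ft_force: [0.1, -0.3, 5.5]
opening: 0.0369
gripper_force: 61.8
t: 11.57
eef_pos: [0.5693, -0.1066, 0.1318]
ee_rot: [180.0, -0.1, -175.0]
ft_force: [0.2, 0.2, -1.8]
opening: 0.0368
gripper_force: 61.0
[ 0.54418391 -0.31204169] [ 0.60618824 -0.32319803]
([0.171, -0.81, 0.287], [0.0001, -0.0002, 0.0417])
```

```bash
python3 -m jog '[[-1,0.171,-0.81,0,0,0,0.0417],[-1,0.171,-0.81,0,0,0,0.0417],[-1,0.171,-0.81,0,0,0,0.0417],[-1,0.171,-0.81,0.05,0,0,0.0417],[-1,0.171,-0.81,0.15,0,0,0.0417],[-1,0.171,-0.81,0.25,0,0,0.0417],[-1,0.171,-0.81,0.287,0,0,0.0417],[-1,0.171,-0.81,0.287,0,0,0.0417]]' && python3 -m jog '[[-1,0,0,0,0,0,0],[-1,0,0,0,0,0,0],[-1,0,0,0,0,0,0]]'
python3 - <<'E'
from h import *
print(delta([.5442,-.312,.01],170))
E
```

```text
t: 12.23
eef_pos: [0.5413, -0.3097, 0.0546]
ee_rot: [179.6, -0.6, 169.9]
ft_force: [-0.3, 0.3, -1.1]
opening: 0.0369
gripper_force: 61.0
t: 12.48
eef_pos: [0.5463, -0.312, 0.0623]
ee_rot: [-179.9, 0.1, 170.1]
ft_force: [-0.2, -0.0, -0.4]
opening: 0.0367
gripper_force: 61.0
([0.009, -0.001, 0.209], [-0.0002, 0.0004, 0.0002])
```

```bash
python3 -m jog '[[-1,0.009,-0.001,0.05,0,0,0],[-1,0.009,-0.001,0.1,0,0,0],[-1,0.009,-0.001,0.14,0,0,0],[-1,0.009,-0.001,0.18,0,0,0],[-1,0.009,-0.001,0.205,0,0,0],[-1,0.009,-0.001,0.208,0,0,0],[-1,0.009,-0.001,0.211,0,0,0],[-1,0.009,-0.001,0.214,0,0,0]]' && python3 -m jog '[[-1,0,0,0.0025,0,0,0],[-1,0,0,0.005,0,0,0],[-1,0,0,0.005,0,0,0]]'
```

```text
t: 13.15
eef_pos: [0.5427, -0.3122, 0.0073]
ee_rot: [180.0, -0.1, 170.0]
ft_force: [-4.5, 3.3, 9.7]
opening: 0.037
gripper_force: 62.4
t: 13.4
eef_pos: [0.5427, -0.3122, 0.0073]
ee_rot: [180.0, -0.1, 170.0]
ft_force: [-6.4, 4.6, 12.8]
opening: 0.0365
gripper_force: 62.9
```

```bash
python3 -m jog '[[0.33,0,0,0,0,0,0],[0.33,0,0,0,0,0,0],[0.33,0,0,0,0,0,0],[0.33,0,0,-0.02,0,0,0],[0.33,0,0,-0.06,0,0,0],[0.33,0,0,-0.14,0,0,0],[1,0,0,-0.3,0,0,0],[1,0,0,-0.45,0,0,0]]' && python3 -m jog '[[1,0,0,-0.17,0,0,0],[1,0,0,-0.34,0,0,0],[1,0,0,-0.34,0,0,0],[1,0,0,-0.34,0,0,0]]'
python3 - <<'E'
from h import *
d=load('w1')
for u,v,z in [(539,448,.01),(559,493,.062),(613,375,.01),(644,412,.062)]: print(ray(d,u*.64,v*.64,z))
print(delta([.52,.08,.2],180))
E
```

```text
t: 14.07
eef_pos: [0.5421, -0.3117, 0.1192]
ee_rot: [179.9, -0.1, 170.0]
ft_force: [0.4, -0.3, 0.4]
opening: 0.0785
gripper_force: 0.0
t: 14.4
eef_pos: [0.5447, -0.3137, 0.2087]
ee_rot: [-179.7, 0.5, 170.0]
ft_force: [0.1, 0.1, -0.4]
opening: 0.0849
gripper_force: 0.0
[0.65196229 0.13422384 0.01      ]
[0.65430327 0.13585344 0.062     ]
[0.58694264 0.18592823 0.01      ]
[0.58887559 0.18730012 0.062     ]
([0.371, 1.534, 0.025], [-0.0008, 0.0012, -0.0278])
```

```bash
python3 -m jog '[[0,0.093,0.846,0,0,0,0],[0,0.093,0.846,0,0,0,0],[0,0.093,0.846,0,0,0,0],[0,0.093,0.846,0,0,0,0],[0,0.093,0.846,0,0,0,0],[0,0.093,0.846,0,0,0,0]]' && python3 -m jog '[[0,0.093,0.846,0.05,0,0,0],[0,0.093,0.846,0.1,0,0,0],[0,0.093,0.846,0.15,0,0,0],[0,0.093,0.846,0.2,0,0,0],[0,0.093,0.846,0.235,0,0,0],[0,0.093,0.846,0.235,0,0,0],[0,0.093,0.846,0.235,0,0,0],[0,0.093,0.846,0.235,0,0,0]]'
python3 - <<'E'
from h import *
d=snap('wrist','w6');cv2.imwrite('pics/w6b.png',d['color'][:,:,::-1]);print(get_state()['eef_pos'])
E
```

```text
t: 14.9
eef_pos: [0.5554, -0.0939, 0.2014]
ee_rot: [179.8, -0.2, 170.3]
ft_force: [-0.3, 0.0, -0.1]
opening: 0.0428
gripper_force: 0.0
t: 15.57
eef_pos: [0.5697, 0.1123, 0.1432]
ee_rot: [-179.9, -0.2, 170.1]
ft_force: [0.3, -0.5, 1.2]
opening: 0.0425
gripper_force: 0.0
[0.57054358 0.11149565 0.14429427]
```

View pics/w6b.png

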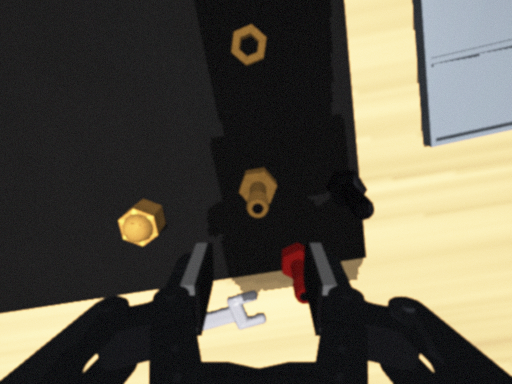

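The spout top is at (258,208), between the fingers. The black and red look-alikes are at (350,190) and (296,270).

```bash
python3 - <<'E'
from h import *
d=load('w6');p=ray(d,258,208,.062);print(p,ray(d,258,184,.016));print(delta([p[0],p[1],.021],170))
E
```

```text
[0.57514291 0.11240139 0.062     ] [0.57097233 0.11312486 0.016     ]
([-0.018, 0.007, 0.493], [-0.0001, -0.0001, -0.0001])
```

```bash
python3 -m jog '[[0,-0.013,0.005,0.1,0,0,0],[0,-0.013,0.005,0.2,0,0,0],[0,-0.013,0.005,0.3,0,0,0],[0,-0.013,0.005,0.4,0,0,0],[0,-0.013,0.005,0.46,0,0,0],[0,-0.013,0.005,0.493,0,0,0],[0,-0.013,0.005,0.493,0,0,0],[0,-0.013,0.005,0.493,0,0,0]]' && python3 -m jog '[[-1,0,0,0,0,0,0],[-1,0,0,0,0,0,0],[-1,0,0,0,0,0,0],[-1,0,0,0,0,0,0],[-1,0,0,0,0,0,0],[-1,0,0,0,0,0,0],[-1,0,0,0,0,0,0],[-1,0,0,0,0,0,0]]' && python3 -m jog '[[-1,0,0,-0.05,0,0,0],[-1,0,0,-0.2,0,0,0],[-1,0,0,-0.36,0,0,0],[-1,0,0,-0.52,0,0,0],[-1,0,0,-0.6,0,0,0],[-1,0,0,-0.6,0,0,0],[-1,0,0,-0.6,0,0,0]]'
python3 - <<'E'
from h import *
print(delta([.606,-.3232,.16],170))
E
```

```text
t: 16.28
eef_pos: [0.5749, 0.112, 0.0222]
ee_rot: [180.0, 0.1, 169.9]
ft_force: [-0.1, 0.6, 0.7]
opening: 0.043
gripper_force: 0.0
t: 16.95
eef_pos: [0.5749, 0.113, 0.0225]
ee_rot: [180.0, 0.1, 170.0]
ft_force: [-0.9, -1.1, 6.7]
opening: 0.012
gripper_force: 58.6
t: 17.53
eef_pos: [0.5746, 0.1133, 0.173]
ee_rot: [180.0, 0.2, 170.0]
ft_force: [0.8, -0.3, -1.3]
opening: 0.0122
gripper_force: 58.4
([-0.427, -1.697, 0.052], [0.0001, 0.0005, -0.0])
```

```bash
python3 -m jog '[[-1,-0.213,-0.848,0,0,0,0],[-1,-0.213,-0.848,0,0,0,0],[-1,-0.213,-0.848,0,0,0,0],[-1,-0.213,-0.848,0,0,0,0],[-1,-0.213,-0.848,0,0,0,0],[-1,-0.213,-0.848,0,0,0,0]]' && python3 -m jog '[[-1,-0.213,-0.848,0,0,0,0],[-1,-0.213,-0.848,0,0,0,0],[-1,-0.213,-0.848,0.05,0,0,0],[-1,-0.213,-0.848,0.1,0,0,0],[-1,-0.213,-0.848,0.2,0,0,0],[-1,-0.213,-0.848,0.3,0,0,0],[-1,-0.213,-0.848,0.36,0,0,0],[-1,-0.213,-0.848,0.36,0,0,0]]' && python3 -m jog '[[-1,0,0,0,0,0,0],[-1,0,0,0,0,0,0],[-1,0,0,0,0,0,0]]'
python3 - <<'E'
from h import *
s=get_state();print(s['opening'],s['gripper_force'],delta([.606,-.3232,.0275],170))
d=snap('wrist','w7');cv2.imwrite('pics/w7b.png',d['color'][:,:,::-1])
E
```

```text
t: 18.03
eef_pos: [0.5883, -0.1097, 0.1689]
ee_rot: [-179.9, -0.2, 169.7]
ft_force: [-0.1, 0.1, -0.8]
opening: 0.0126
gripper_force: 58.6
t: 18.7
eef_pos: [0.6007, -0.3203, 0.073]
ee_rot: [179.6, -0.7, 169.9]
ft_force: [-0.1, 0.9, -2.0]
opening: 0.0123
gripper_force: 58.8
t: 18.95
eef_pos: [0.6066, -0.3224, 0.0836]
ee_rot: [-179.9, 0.2, 170.1]
ft_force: [-0.2, 0.0, -1.2]
opening: 0.0126
gripper_force: 58.8
0.012611355296754409 58.761590123176575 ([0.002, -0.003, 0.225], [-0.0002, 0.0005, 0.0002])
```

View pics/w7b.png

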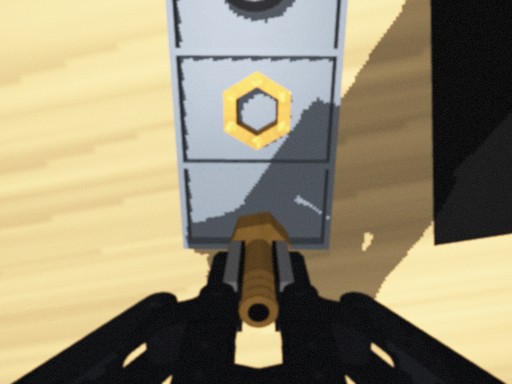

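The union nut lies flat in the middle compartment. The nipple is held upright over the small one, whose partition is at row 160 and far edge at row 247.

```bash
python3 - <<'E'
from h import *
d=load('w7');f=[ray(d,u,v,.015)[:2] for u,v in [(187,247),(329,247),(182,160),(333,160)]];print(np.round(f,4),np.mean(f,0))
E
```

```text
[[ 0.628  -0.3759]
 [ 0.6452 -0.2774]
 [ 0.5665 -0.3642]
 [ 0.5833 -0.2682]] [ 0.60575859 -0.32145097]
```

```bash
python3 -m jog '[[-1,0.001,0.001,0.05,0,0,0],[-1,0.001,0.001,0.1,0,0,0],[-1,0.001,0.001,0.15,0,0,0],[-1,0.001,0.001,0.19,0,0,0],[-1,0.001,0.001,0.215,0,0,0],[-1,0.001,0.001,0.219,0,0,0],[-1,0.001,0.001,0.223,0,0,0],[-1,0.001,0.001,0.223,0,0,0]]' && python3 -m jog '[[-1,0,0,0.003,0,0,0],[-1,0,0,0.006,0,0,0],[-1,0,0,0.006,0,0,0],[-1,0,0,0.006,0,0,0]]'
```

```text
t: 19.67
eef_pos: [0.6044, -0.3222, 0.0266]
ee_rot: [179.9, -0.2, 170.0]
ft_force: [-7.0, 4.2, 12.7]
opening: 0.0123
gripper_force: 60.0
t: 20.0
eef_pos: [0.6045, -0.3222, 0.0265]
ee_rot: [179.9, -0.2, 170.0]
ft_force: [-9.6, 7.9, 19.7]
opening: 0.0125
gripper_force: 60.7
```

Contact. Release it, rise and go to the valve cap.

```bash
python3 -m jog '[[-1,0,0,-0.005,0,0,0],[0,0,0,-0.005,0,0,0],[0,0,0,-0.005,0,0,0],[0,0,0,-0.005,0,0,0],[0,0,0,-0.005,0,0,0],[0,0,0,-0.1,0,0,0],[0,0,0,-0.26,0,0,0],[0,0,0,-0.42,0,0,0]]' && python3 -m jog '[[1,0,0,-0.16,0,0,0],[1,0,0,-0.3,0,0,0],[1,0,0,-0.36,0,0,0],[1,0,0,-0.36,0,0,0],[1,0,0,-0.36,0,0,0]]'
python3 - <<'E'
from h import *
print(delta([.4555,-.1225,.2],125),delta([.4555,-.1225,.2],185))
d=snap('wrist','w8');cv2.imwrite('pics/w8b.png',d['color'][:,:,::-1])
E
```

```text
t: 20.67
eef_pos: [0.6036, -0.3218, 0.1277]
ee_rot: [179.9, -0.3, 170.0]
ft_force: [0.5, -0.9, 1.1]
opening: 0.0425
gripper_force: 0.0
t: 21.08
eef_pos: [0.605, -0.3228, 0.2188]
ee_rot: [-180.0, 0.0, 170.0]
ft_force: [0.1, 0.7, -1.1]
opening: 0.0853
gripper_force: 0.0
([0.728, 0.685, 0.075], [-0.0, 0.0001, 0.1249]) ([0.728, 0.685, 0.075], [-0.0, 0.0, -0.0417])
```

View pics/w8b.png

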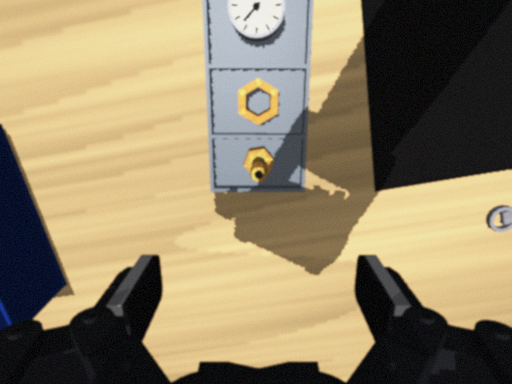

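All three parts sit correctly in their compartments: the gauge at (256,10), the nut at (259,102) and the nipple standing at (259,160). Next is the valve cap.

```bash
python3 -m jog '[[1,0.728,0.685,0,0,0,-0.0417],[1,0.728,0.685,0,0,0,-0.0417],[1,0.728,0.685,0,0,0,-0.0417],[1,0.728,0.685,0,0,0,-0.0417],[1,0.728,0.685,0.05,0,0,-0.0417],[1,0.728,0.685,0.075,0,0,-0.0417],[1,0.728,0.685,0.075,0,0,-0.0417],[1,0.728,0.685,0.075,0,0,-0.0417]]' && python3 -m jog '[[1,0,0,0,0,0,0],[1,0,0,0,0,0,0],[1,0,0,0,0,0,0]]'
python3 - <<'E'
from h import *
d=snap('wrist','w9');hsv=cv2.cvtColor(d['color'],cv2.COLOR_RGB2HSV)
cv2.imwrite('pics/w9b.png',cv2.resize(d['color'][80:240,150:362,::-1],(795,600),interpolation=cv2.INTER_CUBIC))
print(delta([.4555,-.1225,.070],185))
E
```

```text
t: 21.8
eef_pos: [0.4523, -0.1197, 0.1959]
ee_rot: [179.7, -0.4, -174.9]
ft_force: [-0.4, -0.1, 0.1]
opening: 0.0854
gripper_force: 0.0
t: 22.05
eef_pos: [0.4564, -0.1235, 0.2005]
ee_rot: [-180.0, 0.0, -175.1]
ft_force: [0.2, 0.3, 0.1]
opening: 0.0856
gripper_force: 0.0
([0.003, 0.004, 0.522], [-0.0, 0.0001, -0.0002])
```

View pics/w9b.png

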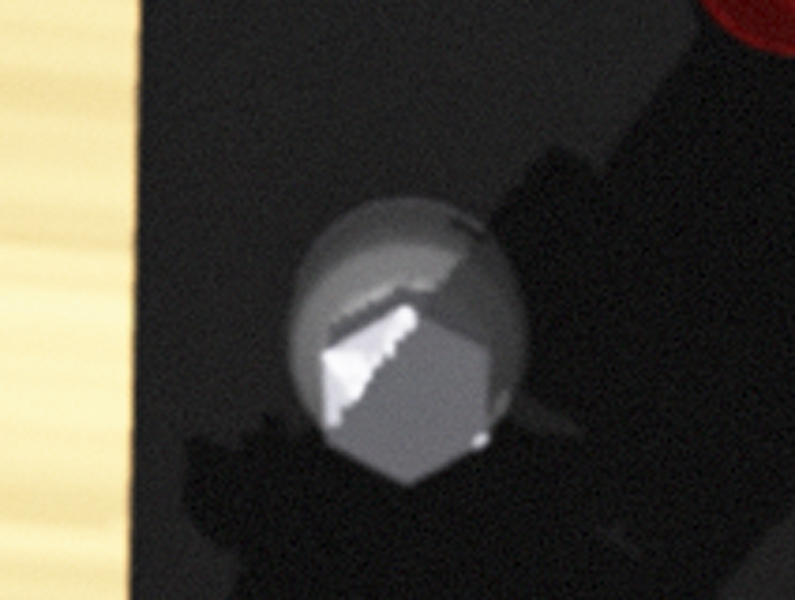

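The cap's hexagon is centred at crop position (406,395), with two flats vertical and so square to the fingers.

```bash
python3 - <<'E'
from h import *
d=load('w9');p=ray(d,150+405.5/3.75,80+394/3.75,.09);print(p);print(delta([p[0],p[1],.070],185))
E
```

```text
[ 0.45392713 -0.1223944   0.09      ]
([0.009, 0.005, 0.522], [-0.0, 0.0001, -0.0002])
```

```bash
python3 -m jog '[[1,0.007,0.004,0.1,0,0,0],[1,0.007,0.004,0.22,0,0,0],[1,0.007,0.004,0.34,0,0,0],[1,0.007,0.004,0.44,0,0,0],[1,0.007,0.004,0.5,0,0,0],[1,0.007,0.004,0.522,0,0,0],[1,0.007,0.004,0.522,0,0,0],[1,0.007,0.004,0.522,0,0,0]]' && python3 -m jog '[[-1,0,0,0,0,0,0],[-1,0,0,0,0,0,0],[-1,0,0,0,0,0,0],[-1,0,0,0,0,0,0],[-1,0,0,0,0,0,0],[-1,0,0,0,0,0,0],[-1,0,0,0,0,0,0],[-1,0,0,0,0,0,0]]' && python3 -m jog '[[-1,0,0,0,0,0,0],[-1,0,0,0,0,0,0],[-1,0,0,0,0,0,0]]'
```

```text
t: 22.77
eef_pos: [0.4545, -0.1223, 0.0706]
ee_rot: [-180.0, 0.1, -175.0]
ft_force: [0.3, 0.3, 0.3]
opening: 0.0851
gripper_force: 0.0
t: 23.43
eef_pos: [0.4544, -0.1222, 0.0708]
ee_rot: [-179.9, 0.1, -175.0]
ft_force: [-0.5, -1.2, 5.5]
opening: 0.0326
gripper_force: 60.5
t: 23.68
eef_pos: [0.4544, -0.1222, 0.0707]
ee_rot: [-179.9, 0.1, -175.0]
ft_force: [-0.2, -1.9, 6.6]
opening: 0.0328
gripper_force: 60.5
```

```bash
python3 -m jog '[[-1,0,0,-0.05,0,0,0],[-1,0,0,-0.2,0,0,0],[-1,0,0,-0.36,0,0,0],[-1,0,0,-0.5,0,0,0],[-1,0,0,-0.56,0,0,0],[-1,0,0,-0.56,0,0,0]]' && python3 -m jog '[[-1,-0.035,0.74,0,0,0,0],[-1,-0.035,0.74,0,0,0,0],[-1,-0.035,0.74,0,0,0,0],[-1,-0.035,0.74,0,0,0,0],[-1,-0.035,0.74,0,0,0,0],[-1,-0.035,0.74,0,0,0,0]]' && python3 -m jog '[[-1,-0.035,0.74,0,0,0,0.008],[-1,-0.035,0.74,0,0,0,0.008],[-1,-0.035,0.74,0,0,0,0.008],[-1,-0.035,0.74,0,0,0,0.008],[-1,-0.035,0.74,0,0,0,0.008],[-1,-0.035,0.74,0,0,0,0.008],[-1,-0.035,0.74,0,0,0,0.008],[-1,-0.035,0.74,0,0,0,0.008]]'
python3 - <<'E'
from h import *
d=snap('wrist','w10');cv2.imwrite('pics/w10b.png',cv2.resize(d['color'][:,:,::-1],(800,600),interpolation=cv2.INTER_CUBIC))
E
```

```text
t: 24.18
eef_pos: [0.4555, -0.1224, 0.2136]
ee_rot: [-179.8, 0.4, -175.0]
ft_force: [0.5, -0.1, -2.9]
opening: 0.0327
gripper_force: 61.0
t: 24.68
eef_pos: [0.4438, 0.0671, 0.2065]
ee_rot: [179.9, -0.3, -174.7]
ft_force: [-0.3, -0.0, -4.4]
opening: 0.0325
gripper_force: 61.6
t: 25.35
eef_pos: [0.4381, 0.2475, 0.2078]
ee_rot: [-179.9, -0.2, -177.9]
ft_force: [0.8, -0.9, -2.9]
opening: 0.0325
gripper_force: 62.3
```

View pics/w10b.png

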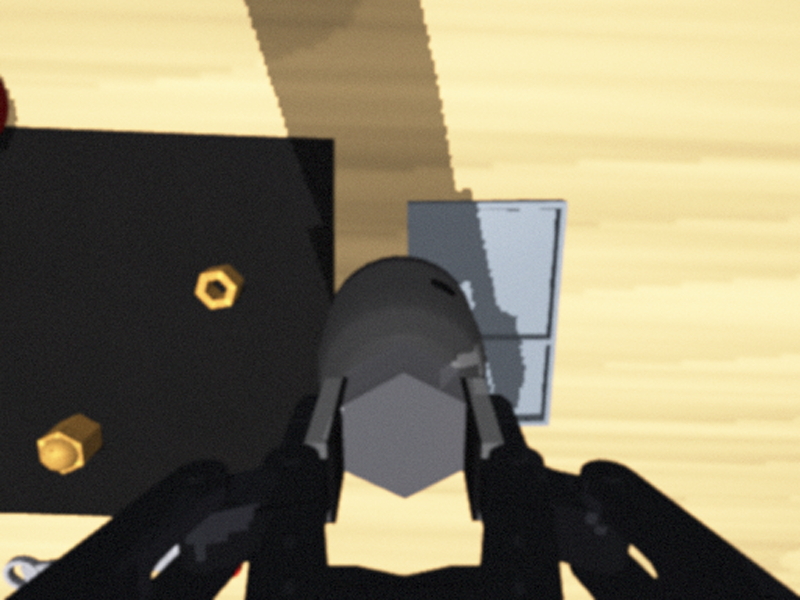

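The cap is held upright. The two-compartment tray's corners are at (408,201), (567,201) and (548,425), and its partition is at row 340.

```bash
python3 - <<'E'
from h import *
d=load('w10');P=np.array([ray(d,u*.64,v*.64,.015)[:2] for u,v in [(408,201),(567,201),(548,425)]]);print(P.round(4).tolist())
print('centre',(P[0]+P[2])/2)
for a,b in [(0,1),(1,2)]:
    v=P[b]-P[a];print(np.linalg.norm(v),np.degrees(np.arctan2(v[1],v[0])))
t=load('top0');Q=np.array([ray(t,u*.64,v*.64,.015)[:2] for u,v in [(198,390),(262,389),(263,292),(203,294)]]);print(Q.round(4).tolist(),Q.mean(0))
v=Q[2]+Q[3]-Q[0]-Q[1];print(np.degrees(np.arctan2(v[1],v[0])))
c=(P[0]+P[2])/2;print(delta([.4485,.2985,.2],182))
E
```

```text
[[0.4013, 0.2503], [0.3977, 0.3515], [0.5599, 0.359]]
centre [0.48058597 0.3046838 ]
0.10120996092634732 92.06807497694128
0.1623819160120257 2.6560297634905137
[[0.3945, 0.343], [0.3984, 0.2384], [0.5609, 0.2487], [0.5553, 0.3502]] [0.47727165 0.29505098]
3.0927239841037246
([-0.048, 0.203, 0.033], [-0.0002, -0.0004, 0.0001])
```

```bash
python3 - <<'E'
from h import *
print(delta([.448,.3018,.08],182))
E
```

```text
([-0.047, 0.217, 0.513], [-0.0002, -0.0004, 0.0001])
```

```bash
python3 -m jog '[[-1,-0.047,0.217,0,0,0,0],[-1,-0.047,0.217,0.08,0,0,0],[-1,-0.047,0.217,0.2,0,0,0],[-1,-0.047,0.217,0.3,0,0,0],[-1,-0.047,0.217,0.4,0,0,0],[-1,-0.047,0.217,0.46,0,0,0],[-1,-0.047,0.217,0.495,0,0,0],[-1,-0.047,0.217,0.5,0,0,0]]' && python3 -m jog '[[-1,0,0,0.004,0,0,0],[-1,0,0,0.008,0,0,0],[-1,0,0,0.012,0,0,0],[-1,0,0,0.016,0,0,0],[-1,0,0,0.016,0,0,0]]'
```

```text
t: 26.07
eef_pos: [0.4476, 0.3015, 0.0826]
ee_rot: [-179.9, -0.2, -178.0]
ft_force: [-0.2, -0.5, -3.3]
opening: 0.0329
gripper_force: 62.7
t: 26.48
eef_pos: [0.449, 0.3033, 0.0814]
ee_rot: [180.0, 0.1, -177.9]
ft_force: [-0.6, -0.8, -3.1]
opening: 0.0326
gripper_force: 62.8
```

```bash
python3 -m jog '[[-1,0,0,0.005,0,0,0],[-1,0,0,0.01,0,0,0],[-1,0,0,0.015,0,0,0],[-1,0,0,0.02,0,0,0],[-1,0,0,0.022,0,0,0],[-1,0,0,0.022,0,0,0]]' && python3 -m jog '[[-1,0,0,0.003,0,0,0],[-1,0,0,0.005,0,0,0],[-1,0,0,0.005,0,0,0],[-1,0,0,0.005,0,0,0]]'
```

```text
t: 26.98
eef_pos: [0.4484, 0.3031, 0.075]
ee_rot: [-180.0, -0.0, -177.9]
ft_force: [0.6, 0.6, -2.9]
opening: 0.0328
gripper_force: 62.8
t: 27.32
eef_pos: [0.449, 0.3032, 0.0748]
ee_rot: [-180.0, 0.0, -177.9]
ft_force: [-2.9, -2.5, 3.9]
opening: 0.0326
gripper_force: 63.7
```

```bash
python3 -m jog '[[1,0,0,0,0,0,0],[1,0,0,0,0,0,0],[1,0,0,0,0,0,0],[1,0,0,0,0,0,0],[1,0,0,-0.08,0,0,0],[1,0,0,-0.22,0,0,0],[1,0,0,-0.36,0,0,0],[1,0,0,-0.5,0,0,0]]' && python3 -m jog '[[1,-0.258,-0.595,-0.1,0,0,0],[1,-0.258,-0.595,-0.1,0,0,0],[1,-0.258,-0.595,-0.1,0,0,0],[1,-0.258,-0.595,-0.1,0,0,0],[1,-0.258,-0.595,-0.1,0,0,0]]' && python3 -m jog '[[1,-0.258,-0.595,0.2,0,0,0.008],[1,-0.258,-0.595,0.3,0,0,0.008],[1,-0.258,-0.595,0.4,0,0,0.008],[1,-0.258,-0.595,0.4,0,0,0.008],[1,-0.258,-0.595,0.4,0,0,0.008],[1,-0.258,-0.595,0.4,0,0,0.008],[1,-0.258,-0.595,0.4,0,0,0.008]]'
python3 - <<'E'
from h import *
d=snap('wrist','w11');cv2.imwrite('pics/w11b.png',d['color'][:,:,::-1])
E
```

```text
t: 27.98
eef_pos: [0.4482, 0.3031, 0.2001]
ee_rot: [-180.0, -0.0, -177.9]
ft_force: [-0.0, 0.4, -0.5]
opening: 0.0852
gripper_force: 0.0
t: 28.4
eef_pos: [0.5219, 0.1519, 0.2259]
ee_rot: [-179.9, 0.3, -178.2]
ft_force: [0.6, 0.9, 0.7]
opening: 0.0856
gripper_force: 0.0
t: 28.98
eef_pos: [0.5879, 0.0102, 0.1227]
ee_rot: [180.0, -0.2, 179.1]
ft_force: [-0.0, 0.2, -0.9]
opening: 0.0854
gripper_force: 0.0
```

View pics/w11b.png

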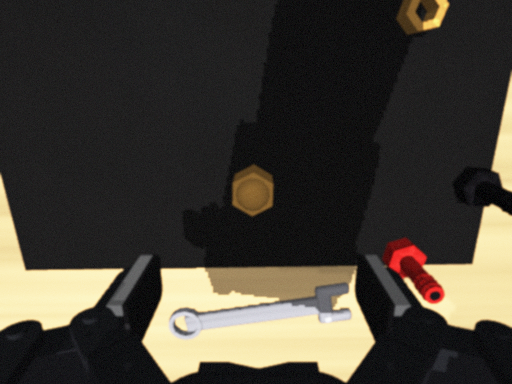

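The blind nut's hexagon is centred at about (253,195), with its flats square to the fingers. The wrench is clear.

```bash
python3 - <<'E'
from h import *
d=load('w11');hsv=cv2.cvtColor(d['color'],cv2.COLOR_RGB2HSV);b=cv2.inRange(hsv,(8,90,50),(30,255,255))[150:230,220:290]
x,y,w,h=cv2.boundingRect(max(cv2.findContours(b,0,2)[0],key=cv2.contourArea));print(x+220,y+150,w,h)
p=ray(d,220+x+w/2-.5,195,.026);print(p,delta([p[0],p[1],.004],179))
E
```

```text
232 164 42 53
[0.5887115  0.00732325 0.026     ] ([-0.002, -0.015, 0.48], [0.0001, -0.0001, 0.0006])
```

```bash
python3 -m jog '[[1,-0.002,-0.012,0.1,0,0,0],[1,-0.002,-0.012,0.22,0,0,0],[1,-0.002,-0.012,0.32,0,0,0],[1,-0.002,-0.012,0.4,0,0,0],[1,-0.002,-0.012,0.45,0,0,0],[1,-0.002,-0.012,0.48,0,0,0],[1,-0.002,-0.012,0.48,0,0,0],[1,-0.002,-0.012,0.48,0,0,0]]' && python3 -m jog '[[-1,0,0,0,0,0,0],[-1,0,0,0,0,0,0],[-1,0,0,0,0,0,0],[-1,0,0,0,0,0,0],[-1,0,0,0,0,0,0],[-1,0,0,0,0,0,0],[-1,0,0,0,0,0,0],[-1,0,0,0,0,0,0]]' && python3 -m jog '[[-1,0,0,0,0,0,0],[-1,0,0,0,0,0,0],[-1,0,0,0,0,0,0],[-1,0,0,0,0,0,0]]' && python3 -m jog '[[-1,0,0,-0.05,0,0,0],[-1,0,0,-0.2,0,0,0],[-1,0,0,-0.36,0,0,0],[-1,0,0,-0.5,0,0,0],[-1,0,0,-0.64,0,0,0],[-1,0,0,-0.64,0,0,0],[-1,0,0,-0.64,0,0,0]]'
python3 - <<'E'
from h import *
print(delta([.527,.305,.16],182))
E
```

```text
t: 29.7
eef_pos: [0.5899, 0.008, 0.0052]
ee_rot: [-180.0, 0.1, 179.3]
ft_force: [0.5, -0.1, -0.1]
opening: 0.0855
gripper_force: 0.0
t: 30.37
eef_pos: [0.5897, 0.0074, 0.0049]
ee_rot: [-180.0, 0.1, 179.2]
ft_force: [0.4, -0.0, 5.5]
opening: 0.0287
gripper_force: 60.2
t: 30.7
eef_pos: [0.5898, 0.0074, 0.0049]
ee_rot: [-180.0, 0.1, 179.2]
ft_force: [-0.4, 0.6, 5.8]
opening: 0.0286
gripper_force: 60.2
t: 31.28
eef_pos: [0.5902, 0.0075, 0.167]
ee_rot: [-180.0, 0.3, 179.2]
ft_force: [-0.5, 0.1, -1.0]
opening: 0.0286
gripper_force: 59.6
([0.269, 1.187, 0.026], [-0.0001, 0.0008, -0.0077])
```

```bash
python3 -m jog '[[-1,0.13,0.594,0,0,0,-0.0077],[-1,0.13,0.594,0,0,0,-0.0077],[-1,0.13,0.594,0,0,0,-0.0077],[-1,0.13,0.594,0,0,0,-0.0077],[-1,0.13,0.594,0,0,0,-0.0077],[-1,0.13,0.594,0,0,0,-0.0077]]' && python3 -m jog '[[-1,0.11,0.594,0,0,0,0],[-1,0.11,0.594,0,0,0,0],[-1,0.11,0.594,0,0,0,0],[-1,0.11,0.594,0,0,0,0],[-1,0.11,0.594,0,0,0,0],[-1,0.11,0.594,0,0,0,0],[-1,0.11,0.594,0,0,0,0],[-1,0.11,0.594,0,0,0,0]]'
python3 - <<'E'
from h import *
d=snap('wrist','w12');cv2.imwrite('pics/w12b.png',d['color'][:,:,::-1]);print(delta([.531,.305,.012],182))
E
```

```text
t: 31.78
eef_pos: [0.5564, 0.1578, 0.1617]
ee_rot: [-180.0, -0.3, -177.8]
ft_force: [0.4, -0.0, -1.3]
opening: 0.0288
gripper_force: 59.7
t: 32.45
eef_pos: [0.526, 0.3024, 0.1633]
ee_rot: [-180.0, -0.1, -178.1]
ft_force: [-0.2, -0.4, -1.0]
opening: 0.0284
gripper_force: 59.9
([-0.02, 0.01, 0.606], [-0.0001, -0.0001, -0.0003])
```

View pics/w12b.png

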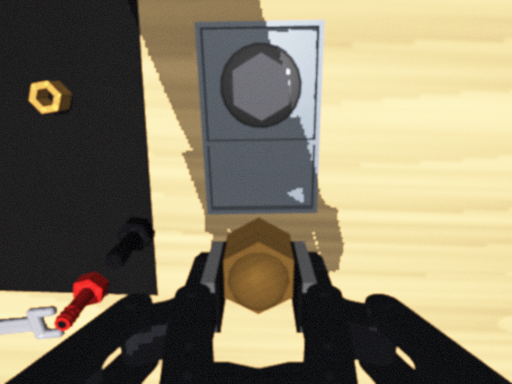

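The cap stands upright in the large compartment, centred at (261,85). The small compartment runs from row 140 to row 213, columns 206 to 318.

```bash
python3 - <<'E'
from h import *
d=load('w12');f=[ray(d,u,v,.015)[:2] for u,v in [(207,213),(317,213),(203.5,140),(320,140)]];print(np.round(f,4),np.mean(f,0));print(delta([.530,.305,.012],182))
E
```

```text
[[0.5637 0.2571]
 [0.5604 0.3599]
 [0.4954 0.255 ]
 [0.4921 0.3565]] [0.52787382 0.30712382]
([-0.016, 0.01, 0.606], [-0.0001, -0.0001, -0.0003])
```

```bash
python3 -m jog '[[-1,-0.016,0.014,0.1,0,0,0],[-1,-0.016,0.014,0.24,0,0,0],[-1,-0.016,0.014,0.36,0,0,0],[-1,-0.016,0.014,0.46,0,0,0],[-1,-0.016,0.014,0.53,0,0,0],[-1,-0.016,0.014,0.58,0,0,0],[-1,-0.016,0.014,0.6,0,0,0],[-1,-0.016,0.014,0.606,0,0,0]]' && python3 -m jog '[[-1,0,0,0.002,0,0,0],[-1,0,0,0.004,0,0,0],[-1,0,0,0.006,0,0,0],[-1,0,0,0.006,0,0,0]]'
```

```text
t: 33.17
eef_pos: [0.5296, 0.3069, 0.0119]
ee_rot: [-180.0, -0.1, -178.0]
ft_force: [-0.2, -0.1, -0.7]
opening: 0.0291
gripper_force: 59.9
t: 33.5
eef_pos: [0.5304, 0.3079, 0.0121]
ee_rot: [180.0, 0.1, -178.0]
ft_force: [0.3, -1.2, -0.6]
opening: 0.0287
gripper_force: 59.9
```

```bash
python3 -m jog '[[-1,0,0,0.003,0,0,0],[-1,0,0,0.006,0,0,0],[-1,0,0,0.009,0,0,0],[-1,0,0,0.012,0,0,0],[-1,0,0,0.012,0,0,0]]' && python3 -m jog '[[-1,0,0,0.002,0,0,0],[-1,0,0,0.004,0,0,0],[-1,0,0,0.004,0,0,0]]'
```

```text
t: 33.92
eef_pos: [0.5297, 0.3077, 0.0089]
ee_rot: [-180.0, -0.0, -178.0]
ft_force: [-3.3, -1.3, 6.0]
opening: 0.0286
gripper_force: 60.8
t: 34.17
eef_pos: [0.5298, 0.3077, 0.0089]
ee_rot: [-180.0, -0.1, -178.0]
ft_force: [-6.4, -2.8, 12.7]
opening: 0.0289
gripper_force: 61.7
```

Contact. Release, rise and check.

```bash
python3 -m jog '[[0.2,0,0,0,0,0,0],[0.2,0,0,0,0,0,0],[0.2,0,0,0,0,0,0],[0.2,0,0,-0.02,0,0,0],[0.2,0,0,-0.08,0,0,0],[0.2,0,0,-0.2,0,0,0],[0.2,0,0,-0.36,0,0,0],[0.2,0,0,-0.5,0,0,0]]' && python3 -m jog '[[0.2,0,0,-0.17,0,0,0],[0.2,0,0,-0.34,0,0,0],[0.2,0,0,-0.5,0,0,0],[0.2,0,0,-0.5,0,0,0],[0.2,0,0,-0.5,0,0,0],[0.2,0,0,-0.5,0,0,0]]'
python3 - <<'E'
from h import *
a=snap('wrist','w13')['color'];b=snap('top','t13')['color'][140:270,110:420]
o=np.zeros((600,800,3),np.uint8);o[:288,:384]=cv2.resize(a,(384,288));o[288:592,:725]=cv2.resize(b,(725,304),interpolation=cv2.INTER_CUBIC)
cv2.imwrite('pics/fin.png',o[:,:,::-1])
E
```

```text
t: 34.83
eef_pos: [0.5297, 0.3076, 0.1348]
ee_rot: [180.0, 0.0, -178.0]
ft_force: [0.7, 0.8, 0.4]
opening: 0.0512
gripper_force: 0.0
t: 35.33
eef_pos: [0.5294, 0.3075, 0.2576]
ee_rot: [180.0, 0.0, -178.0]
ft_force: [0.8, 0.2, -0.3]
opening: 0.0513
gripper_force: 0.0
```

View pics/fin.png

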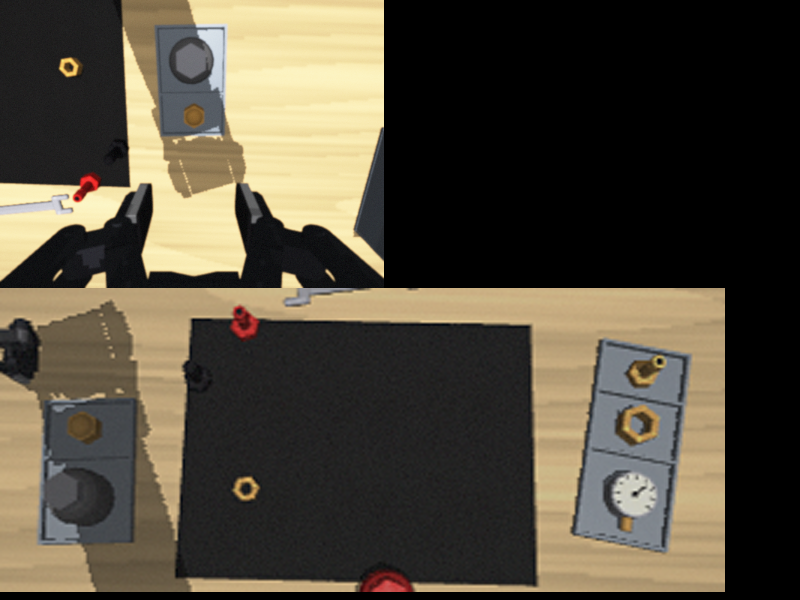

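Both kits are complete: the gauge (632,493), nut (637,424) and nipple (645,370) are on the right, and the cap (80,495) and blind nut (84,427) on the left. The small nut, wrench and look-alikes are untouched.

```bash
python3 -c "from plant import sign_off;print(sign_off())"
```

```text
the job is handed in; nothing more can be done
None
```

Both kits are made up as asked and in the order given, everything is released, the small nut and wrench are where they lay, and the job was handed in at about 35 s.

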